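# Load a preserving cooker with jam jars, lock its bayonet lid and set the rear-marked dial

## Robot

A 7-joint arm with a two-finger parallel gripper is mounted at the origin on a cart in front of the work surface, level with it; the furniture and walls round the work are solid. World frame = base frame: x ahead of the robot, y to its left, z up, the work surface at z = 0. Lengths are in m, angles in rad, forces in N, time in s.
With the tool pointing down it reaches from about 0.35 to 0.9 m from the base axis. Payload 8.1 kg.
Tool frame: the origin (TCP) lies at the very end of the fingers, on their centre line; the grasp point (between the pads) lies 19 mm behind it (arm.tcp_to_grasp is the distance from the TCP to the grasp point, in m); z points along the fingers, y is the line along which they close (so a half turn about z gives the same grasp; the last joint's range is limited). The gripper opens to 92 mm and grips with 3 to 60 N. Pads are 19 mm wide; open, the fingers measure 130 mm over their backs; the gripper's body (75 mm by 190 mm) begins 47 mm behind the grasp point.
Start: joints at [1.206, 0.434, 0.025, 1.573, -0.012, 1.134, -0.075], TCP at [0.162, -0.604, 0.227] pointing down, gripper open.
Joint ranges: [-2.62, 2.62], [-0.44, 2.09], [-1.27, 1.32], [0.08, 2.57], [-1.32, 4.46], [0.12, 2], [-2.74, 2.74]. Speed limits (rad/s): [2.22, 2.22, 3.01, 3.01, 3.14, 3.14, 3.14].

## Interface

Orientations are given as a rotation vector (axis times angle).
In Python, from cell import arm gives the robot as it stands.
- The arm moves only by the shell command python3 nudge.py 'ROWS' [FORCE]. ROWS is 1 to 10 rows, parted by semicolons, with the numbers parted by spaces; each row has 5 numbers: dx, dy, dz in m, then a turn about the tool's z in rad, then the opening from 0.0 (shut) to 1.0 (fully open); each row shifts and turns the commanded pose from where the row before left it, along the tool's axes as they then stand; what a row does not reach is not made up. A row lasts 1/10 s, in which the tool goes at most 0.05 m and 0.15 rad, less where a joint would pass 70% of its speed; a pose out of reach is approached as far as the arm can. The fingers move at their own pace and stop on an object; FORCE is the grip in N (left out, the last holds). Time passes only in rows, so rows that do not move let the fingers close. It prints the time, the measured TCP pose, the force, the opening and the grip force at its end. Input that does not fit is refused with a message, and nothing moves.
- arm.observe(): the state, without advancing time (a new reading comes with each control period).
- arm.get_image(name): name is "side" or "top" or "wrist"; returns a dict with "image" (480x640x3 uint8, blue, green, red), "fx", "fy", "cx", "cy" (pixels), "distortion" ([k1, k2, p1, p2, k3] as OpenCV has them; the pictures are not rectified), "cam_to_world" (4x4, takes a point from camera to world coordinates); the wrist camera has in their place "mount" (4x4, takes a point from camera to tool coordinates, whose origin is the TCP and whose axes are the flange's). Camera axes: x right, y down, z forward; pixel columns grow to the right and rows downward; lengths in m; the calibration is good to about 2 mm. A picture is of the moment at which its call begins: read the wrist's pose just before it. There is no depth.
- arm.sign_off(): hands the job in; it is judged then, once.
The state is a dict: "clock": time; "joints": joint angles; "dq": joint speeds; "joint_efforts": joint torques, N m; "position": TCP position; "ee_rot": TCP orientation; "force": force on the tool from outside, world axes, zero at the start; "ft_torque": the same for the moment, N m; "width": opening from 0.0 (shut) to 1.0 (fully open); "gripper_force": force on a finger pad.
Only numpy, scipy, OpenCV 4.12 (cv2) and the standard library are available. Lean on these libraries where they do the work, as an engineer would, in place of code of your own. Each camera call takes 0.05 s, during which the arm holds its last target. There are 200 camera calls.

## Task

Get the jam ready for preserving: first switch the cooker off by turning its dial until the pointer stands at the round stud, the off mark on the far side of the dial, and leave it off while you gently stand every jam jar upright on the rack in the pot and put on the lid. Twist the lid clockwise until it comes up tight against its stop, its bar in line with the pot's two side handles, and only then turn the dial on to the two-bar mark. Leave the honey jar and the tin where they are.

Things in the scene. Friction and masses are not known exactly. Their poses are not given: they have to be found in the camera images.
- cooker: round steel preserving cooker, fixed. Origin on the worktop under the pot's axis, z up, x along the line of its two black side handles (far one at +x, near one at -x; their bars 142 mm from the axis, 86 mm high). 224 mm across up to 106 mm high, then a neck 192 mm across. A control turret, 124 mm across, 112 mm high, stands at x = -125, y = -145 mm of this frame, 13 mm clear of the closed lid
- rack: flat perforated plate in the bottom of the pot; origin on the pot's axis at the plate's underside, 30 mm above the worktop; its top, where jars stand, is 34 mm above the worktop. The pot is 182 mm across inside, 178 mm at the seal. Three jars fit with their centres 47 mm from the axis, 120 degrees apart
- rim (a point): centre of the pot's mouth, on top of the sprung rubber seal, 142 mm above the worktop. Below it the neck has four outward bayonet lugs, 40 mm long, out to 108 mm radius, at 0, 70, 180 and 250 degrees anticlockwise from the cooker's +x; their undersides slope down clockwise to a stop
- lid: round steel lid, 234 mm across, 0.42 kg, at the start right side up on the worktop; origin at the centre of its lower edge, z up, x along its bar handle. Inside its lower edge are four lugs, 25 mm long, tips at 100 mm radius (so centre it on the 96 mm neck within 3 mm), at 0, 70, 180 and 250 degrees anticlockwise from x. A half turn of the lid makes no difference
- lid_bar (a point): middle of the lid's black bar handle, 71 mm above the lid's origin. The bar is 118 mm long (along the lid's x), 20 mm wide, 18 mm thick, on posts 48 mm either side; grip it here across its width. The lid's dome is 36 mm above the origin, so 35 mm below this point
- lid_mark (a point): small raised dot on the lid's edge on its +x side, 108 mm from its centre. Put the lid on with its bar 35 degrees (20 to 50) anticlockwise, seen from above, of the cooker's x (either way round): it drops on the seal, origin 119 mm above the worktop (125 or more: riding on the lugs). Turned clockwise to the stops, bar along the cooker's x, it is pulled 1 to 2 mm down; about 1 N m; stays put
- dial_axis (a point): centre of the dial's top, 146 mm above the worktop. The dial is a ribbed metal upright cylinder 60 mm across, 34 mm high, on the turret's black deck. Grip it across, fingertips 9 mm or more above the deck to clear the pointer. It turns about the vertical through this point with slight friction and stays where left; its stops are 7 degrees beyond the off and three-bar marks
- pointer_tip (a point): tip of the dial's pointer, a small white fin low on its rim, 45 mm from the dial's axis, 4 mm above the deck; always on the far half of the dial, towards the cooker's +x. Clockwise from above goes from the stud over one and two bars to three
- mark_off (a point): the off mark: a round white stud 8 mm across on the turret's deck, far side, at the left (anticlockwise) end of the scale, 75 degrees anticlockwise from the cooker's x about the dial's axis; the point is where the pointer's tip stands when the dial is set to it, 45 mm from the dial's axis, 3 mm above the turret's deck
- mark_two (a point): the two-bar mark: two short white bars side by side on the turret's deck, far side, 100 degrees clockwise of the stud, between the single bar (50 degrees) and the triple bar (150 degrees); the point is where the pointer's tip stands when the dial is set to it, 45 mm from the dial's axis, 3 mm above the turret's deck
- microwave_corner (a point): near left upper corner of the microwave, 292 mm above the worktop. The microwave stands to the right behind the jam jars, its front running from here to the right; keep the arm and gripper clear of it when moving between the jars and the pot
- jam_1: a filled jam jar, glass with a red screw cap, round, 62 mm across the glass, 64 mm across the cap (the cap is the top 11 mm), 97 mm tall, about 0.36 kg (some heavier, some lighter); origin at the centre of its underside, z up through the cap. There are two or three jam jars; an absent one reads None
- jam_2: a filled jam jar, glass with a red screw cap, round, 62 mm across the glass, 64 mm across the cap (the cap is the top 11 mm), 97 mm tall, about 0.36 kg (some heavier, some lighter); origin at the centre of its underside, z up through the cap. There are two or three jam jars; an absent one reads None
- jam_3: a filled jam jar, glass with a red screw cap, round, 62 mm across the glass, 64 mm across the cap (the cap is the top 11 mm), 97 mm tall, about 0.36 kg (some heavier, some lighter); origin at the centre of its underside, z up through the cap. There are two or three jam jars; an absent one reads None
- honey_jar: bystander: squarish jar of honey, 58x62 mm, 86 mm tall, on the left of the cooker; origin under its centre
- tin: bystander: tin, 57 mm across, 72 mm high, to the right behind the turret; origin under its centre

How it is judged:
On the way, in this order (a step that is already met when the one before it is completed fails the run):
1. the dial is turned off (pointer at the stud) before any jar is in the pot (horizontal distance between pointer_tip and mark_off below 0.005 m and horizontal distance between each of jam_1, jam_2, jam_3 and cooker above 0.1 m), for 0.3 s.
2. with the dial still off, every jam jar stands in the pot and the lid is locked (horizontal distance between pointer_tip and mark_off below 0.005 m and horizontal distance between each of jam_1, jam_2, jam_3 and cooker below 0.064 m and z of jam_1 in the frame of cooker between 0.029 and 0.04 m and angle between each of jam_1, jam_2, jam_3's own z axis and vertical below 0.12 rad and z of jam_2 in the frame of cooker between 0.029 and 0.04 m and z of jam_3 in the frame of cooker between 0.029 and 0.04 m and angle between the x axis of lid and the x axis of cooker, either way round below 0.1 rad and horizontal distance between lid and cooker below 0.006 m and z of lid in the frame of cooker between 0.112 and 0.1215 m), for 0.3 s.
At the end, for the whole second after the job is handed in: Every jam jar stands upright (within 7 degrees) on the rack inside the pot; the lid is seated and twisted to its stops, bar within 6 degrees of the line of the side handles, centred within 6 mm, its origin 112 to 121.5 mm above the worktop; the pointer's tip is within 5 mm of the two-bar mark (horizontal distance between pointer_tip and mark_two below 0.005 m and horizontal distance between each of jam_1, jam_2, jam_3 and cooker below 0.064 m and z of jam_1 in the frame of cooker between 0.029 and 0.04 m and angle between each of jam_1, jam_2, jam_3's own z axis and vertical below 0.12 rad and z of jam_2 in the frame of cooker between 0.029 and 0.04 m and z of jam_3 in the frame of cooker between 0.029 and 0.04 m and angle between the x axis of lid and the x axis of cooker, either way round below 0.1 rad and horizontal distance between lid and cooker below 0.006 m and z of lid in the frame of cooker between 0.112 and 0.1215 m); the robot touches nothing.
It fails at once if the honey jar is moved more than 5 cm or knocked over (distance of honey_jar from where it was at the start of the episode above 0.05 m or angle between honey_jar's own z axis and vertical above 0.6 rad).
It fails at once if the tin is moved more than 5 cm or knocked over (distance of tin from where it was at the start of the episode above 0.05 m or angle between tin's own z axis and vertical above 0.6 rad).
It fails at once if a jam jar is dropped or rammed on to the rack (over 40 N) (contact force between any of jam_1, jam_2, jam_3 and rack above 40 N).
Of jam_1, jam_2, jam_3 only 2 to 3 are there at a start; the rules pass over those that are not, and their reading is None.
At some moment in a run one of lid may be knocked a few centimetres aside while the robot is not near it.
It also fails if it takes over 208 s, if anything falls off the work surface, if the arm or the gripper's body presses on something with over 40 N, if the wrist force passes 120 N, or if a joint passes its speed limit or range.

## Working session

There is one attempt and no reset: what is moved stays moved. The work goes in short steps, Python scripts to look and compute and a shell command to move; the robot and the scene stay as the last step left them, time stands still between calls to the robot, and variables do not carry over. Pictures are saved under pics/ and viewed, at most 14 in all, crops included, and the job is handed in when it is done.

```bash
ls; mkdir -p pics; python3 - <<'E'
from cell import arm
import cv2
s=arm.observe();print({k:(v if not hasattr(v,'round') else v) for k,v in s.items()}, arm.tcp_to_grasp)
for n in("side","top"):
    d=arm.get_image(n);cv2.imwrite(f"pics/{n}0.png",d["image"]);print(n,d["fx"],d["fy"],d["cx"],d["cy"],d["distortion"],d["cam_to_world"])
E
```

```text
cell.py
nudge.py
pics
{'clock': 0.0, 'joints': array([ 1.20639671,  0.43518788,  0.02497212,  1.57407431, -0.0116053 ,
        1.13397615, -0.07509987]), 'dq': array([ 3.16223057e-04, -1.21257933e-03, -1.32067123e-03, -4.34556382e-04,
        8.01836542e-05,  4.23134105e-06,  3.33539291e-04]), 'joint_efforts': array([-1.68240655e-03, -6.67851162e+01,  9.83690433e-01, -3.14450133e+01,
       -6.08453597e-02,  4.29234607e-02,  1.54226159e-04]), 'position': array([ 0.16158346, -0.60324334,  0.22597557]), 'ee_rot': array([-3.11327789e+00, -4.09758887e-01,  5.10564454e-04]), 'force': array([-0.20515608,  0.01098321,  0.02182761]), 'ft_torque': array([-0.1038758 , -0.04019571,  0.0160833 ]), 'gripper_force': 0.0, 'width': 1.0029510160909447} 0.0188
side 467.57700604104446 467.57700604104446 315.900631456774 239.95479713556006 [-0.06849622  0.          0.          0.          0.        ] [[-0.99847394 -0.01113199  0.05409126  0.43364452]
 [-0.05059084  0.57712544 -0.81508698  1.13737283]
 [-0.02214391 -0.81657964 -0.57680789  0.98176254]
 [ 0.          0.          0.          1.        ]]
top 510.70253405955697 510.70253405955697 321.7811379006909 246.36227176590364 [0.02829282 0.         0.         0.         0.        ] [[ 0.02270785 -0.9987165   0.04527378  0.46594129]
 [-0.99965888 -0.0232671  -0.01186408  0.00896617]
 [ 0.01290224 -0.04498893 -0.99890416  1.5034796 ]
 [ 0.          0.          0.          1.        ]]
```

View pics/top0.png

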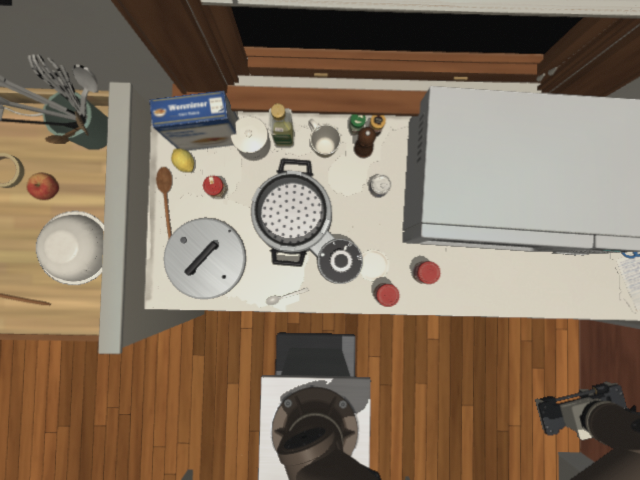

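View pics/side0.png

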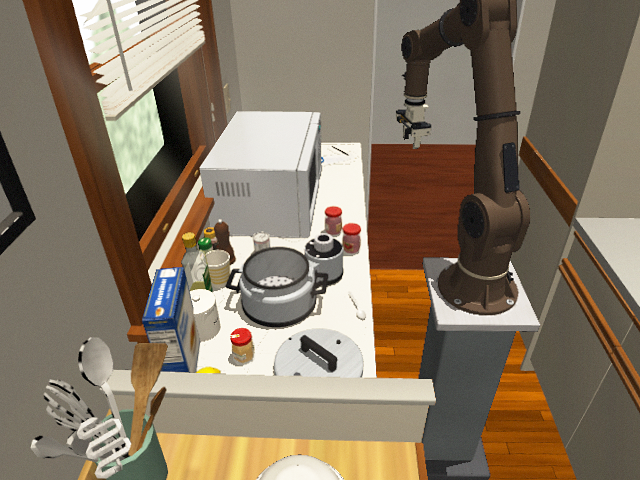

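The top view shows the pot at (291,211), the turret and dial at (340,259), the lid at (204,258), jam caps at (428,272) and (387,295), the honey at (213,186) and the tin at (380,185). The side view also shows only two jam jars.

```bash
cat > h.py <<'E'
from cell import arm
import numpy as np, cv2
from scipy.spatial.transform import Rotation as R
def K(d): return np.array([[d["fx"],0,d["cx"]],[0,d["fy"],d["cy"]],[0,0,1.]])
def grab(n):
    s=arm.observe(); d=arm.get_image(n)
    if "mount" in d:
        T=np.eye(4);T[:3,:3]=R.from_rotvec(s["ee_rot"]).as_matrix();T[:3,3]=s["position"]
        d["cam_to_world"]=T@np.array(d["mount"])
    d["cam_to_world"]=np.array(d["cam_to_world"]);d["hsv"]=cv2.cvtColor(d["image"],cv2.COLOR_BGR2HSV)
    return d
def toplane(d,px,z):
    p=cv2.undistortPoints(np.array(px,float).reshape(-1,1,2),K(d),np.array(d["distortion"],float)).reshape(-1,2)
    M=d["cam_to_world"];r=np.c_[p,np.ones(len(p))]@M[:3,:3].T;o=M[:3,3]
    return o+r*((z-o[2])/r[:,2])[:,None]
def proj(d,P):
    W=np.linalg.inv(d["cam_to_world"])
    return cv2.projectPoints(np.array(P,float).reshape(-1,3),cv2.Rodrigues(W[:3,:3])[0],W[:3,3],K(d),np.array(d["distortion"],float))[0].reshape(-1,2)
def blobs(m,amin=30):
    n,_,st,c=cv2.connectedComponentsWithStats(m.astype(np.uint8))
    return [(st[i,4],c[i].round(1),st[i,:4]) for i in range(1,n) if st[i,4]>=amin]
def crop(d,x,y,w,h,k,f): cv2.imwrite(f,cv2.resize(d["image"][y:y+h,x:x+w],None,fx=k,fy=k,interpolation=cv2.INTER_CUBIC))
E
python3 - <<'E'
from h import *
d=grab("top");crop(d,240,150,160,150,4,"pics/c1.png")
H=d["hsv"];m=((H[...,0]<8)|(H[...,0]>172))&(H[...,1]>150)&(H[...,2]>80)
for a,c,b in blobs(m,60): print(a,c,b,toplane(d,c,.097).round(4))
E
```

```text
300 [ 41.5 190. ] [ 28 177  29  22] [[0.6657 0.7601 0.097 ]]
217 [213.6 186. ] [204 177  19  18] [[0.6894 0.2945 0.097 ]]
79 [387.7 294.8] [382 288  13  15] [[ 0.4007 -0.1919  0.097 ]]
```

View pics/c1.png

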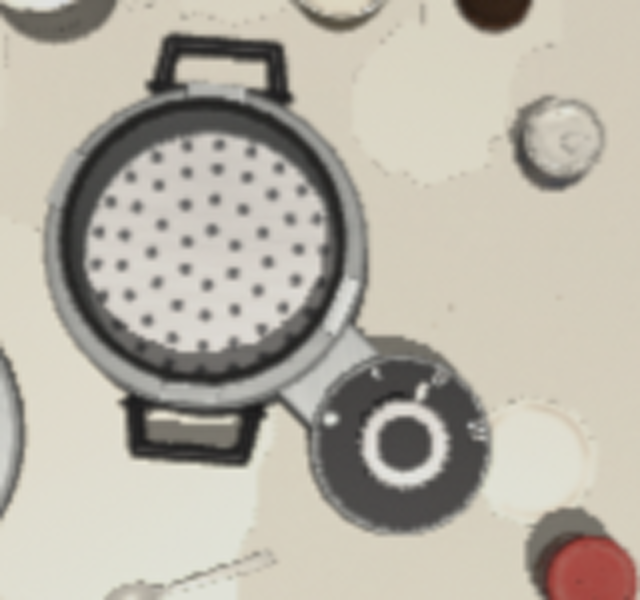

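The crop (4x, origin (240,150)) shows the dial centre at crop (404,443), the stud at (330,419), one bar at (375,373), two bars at (440,378) and three bars at (478,430). The pointer is at about (421,391), between one and two bars. The pot's handles are at (225,62) and (192,435).

```bash
python3 - <<'E'
from h import *
d=grab("top");H=d["hsv"];V=H[...,2].astype(int);S=H[...,1]
def c(x,y): return (240+x/4-.375,150+y/4-.375)
# handles: black
dk=V<60
for a,ce,b in blobs(dk[155:275,270:325],20): print("dark",a,ce+[270,155],b)
for a,ce,b in blobs(dk[215:300,165:245],20): print("liddark",a,ce+[165,215],b)
# dial ring: bright inside turret
g=np.zeros_like(V);cv2_=0
sub=d["image"][235:290,310:370];g=cv2.cvtColor(sub,cv2.COLOR_BGR2GRAY)
for a,ce,b in blobs(g>170,3): print("br",a,ce+[310,235],b)
for n,p,z in[("dial",c(404,443),.146),("stud",c(330,419),.115),("one",c(375,373),.113),("two",c(440,378),.113),("three",c(478,430),.113),("ptr",c(421,391),.116),("hF",c(225,45),.09),("hN",c(192,456),.09),("mouth",c(207,240),.142),("mouth",c(202,232),.142)]: print(n,toplane(d,p,z).round(4)[0])
s=grab("side");g=s["hsv"];m=((g[...,0]<8)|(g[...,0]>172))&(g[...,1]>120)&(g[...,2]>70)
for a,ce,b in blobs(m[190:400,200:380],40): print("side",a,ce+[200,190],b)
m=((H[...,0]<10)|(H[...,0]>170))&(S>100)&(V>70)
for a,ce,b in blobs(m[255:315,370:450],40): print("cap",a,ce+[370,255],b,toplane(d,ce+[370,255],.097).round(4))
crop(s,200,190,190,190,3,"pics/c2.png")
E
```

```text
dark 150 [295.1 165.1] [ 8  4 34 17]
dark 340 [300.9 206.8] [ 0 20 55 71]
dark 172 [287.5 258.1] [ 1 94 35 17]
liddark 192 [200.3 258.3] [20 26 33 34]
br 36 [314.8 239.4] [ 0  0 11 10]
br 149 [321.3 243.2] [ 1  0 22 20]
br 1260 [344.8 269.4] [ 0  0 60 55]
br 8 [344.8 247.5] [34 11  3  4]
br 176 [340.8 260.8] [21 16 21 21]
br 6 [322.  254.5] [11 19  3  2]
dial [ 0.4913 -0.0581  0.146 ]
stud [ 0.5071 -0.009   0.115 ]
one [ 0.5392 -0.0389  0.113 ]
two [ 0.5368 -0.0834  0.113 ]
three [ 0.502 -0.11   0.113]
ptr [ 0.5275 -0.0704  0.116 ]
hF [0.7668 0.0698 0.09  ]
hN [0.4801 0.0855 0.09  ]
mouth [0.6241 0.0763 0.142 ]
mouth [0.6294 0.0798 0.142 ]
side 160 [333.  211.9] [125  16  17  13]
side 187 [351.3 229.2] [142  33  19  13]
side 277 [241.1 336.7] [ 31 138  21  18]
cap 411 [428.  272.2] [47  6 23 23] [[ 0.4653 -0.3019  0.097 ]]
cap 404 [387.2 294.6] [ 6 29 23 22] [[ 0.4012 -0.1905  0.097 ]]
```

View pics/c2.png

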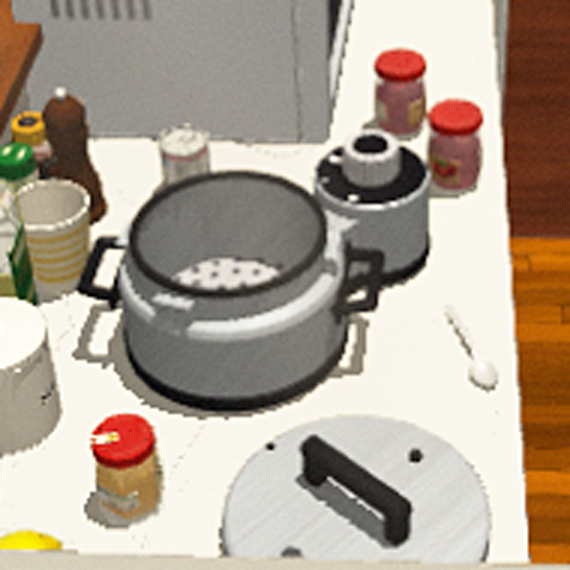

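```bash
cat >> h.py <<'E'
def pose():
    s=arm.observe();M=R.from_rotvec(s["ee_rot"]).as_matrix()
    return s["position"],np.degrees(np.arctan2(M[1,0],M[0,0])),M,s
def plan(t,yaw=None):
    p,y0,M,s=pose(); yaw=y0 if yaw is None else yaw
    tr=-np.radians((yaw-y0+180)%360-180); a=np.radians(yaw);v=np.array(t)-p
    print("turn",tr.round(4),"then dx dy dz",np.round([v[0]*np.cos(a)+v[1]*np.sin(a),v[0]*np.sin(a)-v[1]*np.cos(a),-v[2]],4),"yaw0",round(y0,2),"tilt",round(np.degrees(np.arccos(-M[2,2])),2),"j7",s["joints"][6].round(2),"t",round(s["clock"],2))
E
python3 nudge.py '0 0 -0.037 -0.1454 1;0 0 -0.037 -0.1454 1;0 0 0 -0.1455 1;0.0464 -0.0159 0 0 1;0.0464 -0.0159 0 0 1;0.0464 -0.0159 0 0 1;0.0464 -0.0159 0 0 1;0.0464 -0.0159 0 0 1;0.0464 -0.0159 0 0 1;0.0464 -0.0159 0 0 1' 20
python3 nudge.py '0.0464 -0.0159 0 0 1;0.0464 -0.0159 0 0 1;0.0464 -0.0159 0 0 1;0.0464 -0.0159 0 0 1;0.0464 -0.0159 0 0 1;0 0 0 0 1;0 0 0 0 1;0 0 0 0 1'
python3 - <<'E'
from h import *
plan([.4913,-.0581,.3])
d=grab("wrist");cv2.imwrite("pics/w1.png",d["image"]);print(np.array(d["mount"]).round(3),d["fx"],d["distortion"])
E
```

```text
clock: 1.25
position: [0.3396, -0.3079, 0.3009]
ee_rot: [2.952, 1.074, 0.0]
force: [0.6, 0.5, 0.5]
width: 0.998
gripper_force: 0.0
clock: 2.05
position: [0.4651, -0.1009, 0.3005]
ee_rot: [2.953, 1.072, -0.001]
force: [0.3, -0.3, -0.1]
width: 0.998
gripper_force: 0.0
turn -0.0 then dx dy dz [ 0.0476 -0.016   0.0005] yaw0 39.91 tilt 0.05 j7 -0.86 t 2.05
[[ 0.001 -0.965 -0.263  0.07 ]
 [ 1.     0.001 -0.     0.001]
 [ 0.    -0.263  0.965 -0.158]
 [ 0.     0.     0.     1.   ]] 364.8762134216532 [-0.05640406  0.          0.          0.          0.        ]
```

View pics/w1.png

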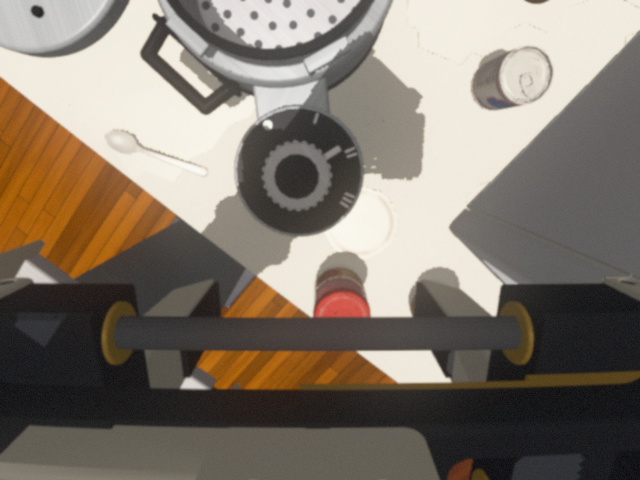

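The wrist view shows the dial centre at (298,176), the stud at (267,125), the pointer running to about (341,148), two bars at (351,153) and three bars at (347,199).

```bash
python3 - <<'E'
from h import *
d=grab("wrist");g=cv2.cvtColor(d["image"],cv2.COLOR_BGR2GRAY)
mask=np.zeros_like(g);cv2.circle(mask,(299,171),58,1,-1)
for a,c,b in blobs((g>150)&(mask>0),4): print(a,c,b,toplane(d,c,.114).round(4))
k=g<45; lab=[b for b in blobs(k&(mask>0),200)]
for a,c,b in lab: print("dk",a,c,b,toplane(d,c,.146).round(4))
P=lambda x,y,z:toplane(d,(x,y),z)[0]
D=P(298,176,.146);S=P(267,125,.115);N=P(341,148,.116);T=P(351,153,.113);print(D,S,N,T)
for q in(S,N,T): v=(q-D)[:2];print(np.hypot(*v).round(4),np.degrees(np.arctan2(v[1],v[0])).round(1))
plan([D[0],D[1],.3])
E
```

```text
44 [268.8 124.7] [264 121   9   8] [[ 0.5056 -0.0116  0.114 ]]
[ 0.48985    -0.06062621  0.146     ] [ 0.5043506  -0.01060995  0.115     ] [ 0.53177454 -0.07509717  0.116     ] [ 0.53441563 -0.08527253  0.113     ]
0.0521 73.8
0.0444 -19.0
0.0509 -28.9
turn -0.0 then dx dy dz [ 0.0451 -0.0153  0.0006] yaw0 39.84 tilt 0.04 j7 -0.86 t 2.15
```

```bash
python3 nudge.py '0.0235 -0.008 0 0 1;0.023 -0.0077 0.03 0 1;0 0 0.04 0 1;0 0 0.04 0 1;0 0 0.035 0 1;0 0 0.03 0 1;0 0 0 0 1;0 0 0 0 1' 25
python3 nudge.py '0 0 0 0 0;0 0 0 0 0;0 0 0 0 0;0 0 0 0 0;0 0 0 0 0;0 0 0 0 0;0 0 0 0 0' 25
python3 - <<'E'
from h import *
plan([.4905,-.0595,.124])
E
```

```text
clock: 2.95
position: [0.4912, -0.0585, 0.1262]
ee_rot: [-2.953, -1.072, 0.001]
force: [-0.7, 0.3, 1.1]
width: 0.999
gripper_force: 0.0
clock: 3.65
position: [0.4905, -0.0567, 0.1261]
ee_rot: [-2.951, -1.075, 0.001]
force: [-4.0, 3.0, 6.7]
width: 0.612
gripper_force: 25.0
turn -0.0 then dx dy dz [-0.0018  0.0022  0.0021] yaw0 40.04 tilt 0.08 j7 -1.1 t 3.65
```

```bash
python3 nudge.py '0 -0.002 0 -0.144 0;0 0 0 -0.144 0;0 0 0 -0.144 0;0 0 0 -0.144 0;0 0 0 -0.144 0;0 0 0 -0.144 0;0 0 0 -0.144 0;0 0 0 -0.144 0;0 0 0 -0.144 0;0 0 0 -0.144 0' 25
python3 nudge.py '0 0 0 -0.148 0;0 0 0 0 0;0 0 0 0 0;0 0 0 0 0' 25
python3 - <<'E'
from h import *
plan([.4905,-.0595,.124]);print(pose()[3]["ft_torque"])
d=grab("wrist");crop(d,130,40,330,270,2,"pics/w2.png")
E
```

```text
clock: 4.65
position: [0.4869, -0.0561, 0.1259]
ee_rot: [-1.501, -2.755, 0.006]
force: [-16.5, 0.0, 18.6]
width: 0.618
gripper_force: 25.0
clock: 5.05
position: [0.4866, -0.0563, 0.1259]
ee_rot: [-1.301, -2.854, 0.007]
force: [-15.9, -0.1, 20.2]
width: 0.617
gripper_force: 25.0
turn -0.0 then dx dy dz [-0.005   0.0009  0.0019] yaw0 131.0 tilt 0.37 j7 0.27 t 5.05
[2.77980795e-02 3.26882831e+00 9.12953159e-04]
```

View pics/w2.png

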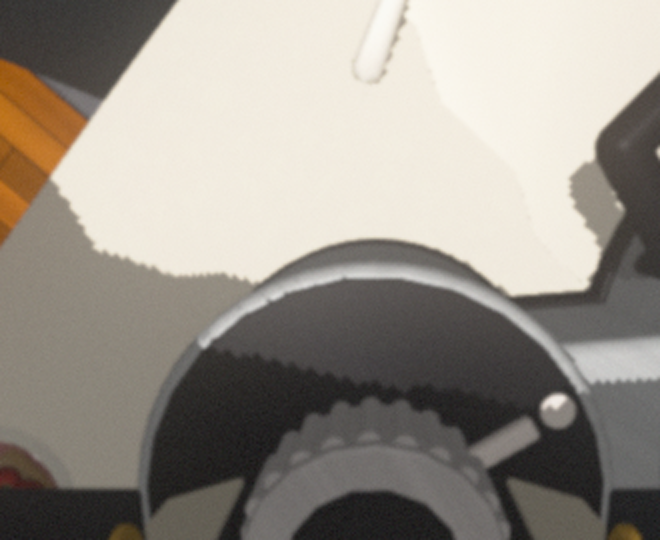

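The close-up shows the pointer fin aimed straight at the stud at crop (557,410). Next I release, rise and check the angle.

```bash
python3 nudge.py '0 0 0 0 1;0 0 0 0 1;0 0 0 0 1;0 0 0 0 1;0 0 -0.04 0 1;0 0 -0.05 0 1;0 0 -0.05 0 1;0 0 -0.03 0 1;0 0 0 0 1;0 0 0 0 1'
python3 - <<'E'
from h import *
plan([.4885,-.0584,.3])
d=grab("wrist");q=proj(d,[.4885,-.0584,.13])[0];print(q);x,y=(q-[80,80]).astype(int);x=max(x,0);y=max(y,0);crop(d,x,y,160,160,3,"pics/w3.png");print(x,y)
for a in (.4885,-.0584,.112),: pass
E
```

```text
clock: 6.1
position: [0.4902, -0.0564, 0.2959]
ee_rot: [1.303, 2.857, -0.0]
force: [0.4, -0.1, 0.3]
width: 0.999
gripper_force: 0.0
turn -0.0 then dx dy dz [-0.0004 -0.0026 -0.0041] yaw0 130.95 tilt 0.07 j7 0.46 t 6.1
[314.41812006 224.59111567]
234 144
```

View pics/w3.png

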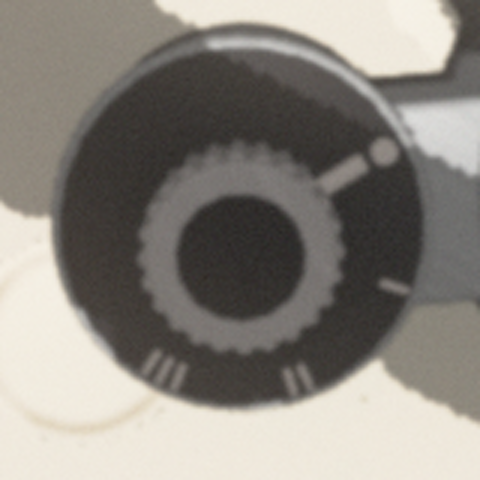

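```bash
python3 - <<'E'
from h import *
d=grab("wrist")
c=lambda x,y:(234+x/3-.33,144+y/3-.33)
D=toplane(d,c(240,257),.146)[0];S=toplane(d,c(384,152),.115)[0];T=toplane(d,c(365,161),.116)[0];B=toplane(d,c(322,187),.116)[0]
two=toplane(d,c(298,381),.113)[0]
print(D,S,T,B,two)
for q in(S,T,B,two): v=(q-D)[:2];print(np.hypot(*v).round(4),np.degrees(np.arctan2(v[1],v[0])).round(1))
v=(T-B);print(np.degrees(np.arctan2(v[1],v[0])))
plan([.4012,-.1905,.18],0)
p=toplane(grab("top"),[(408,238),(405,243),(640,250)],.292);print(p)
E
```

```text
[ 0.48756951 -0.05918784  0.146     ] [ 0.50377303 -0.01029065  0.115     ] [ 0.50105602 -0.01618694  0.116     ] [ 0.49644938 -0.03095912  0.116     ] [ 0.53397663 -0.08419208  0.113     ]
0.0515 71.7
0.0451 72.6
0.0296 72.5
0.0527 -28.3
72.68014754355688
turn 2.2859 then dx dy dz [-0.0881  0.134   0.1145] yaw0 130.97 tilt 0.1 j7 0.46 t 6.2
[[ 0.54554451 -0.21011498  0.292     ]
 [ 0.53346449 -0.20315718  0.292     ]
 [ 0.52977961 -0.75889818  0.292     ]]
```

```bash
python3 nudge.py '0 0 0 -0.1427 1;0 0 0 -0.1427 1;0 0 0 -0.1427 1;0 0 0 -0.1427 1;0 0 0 -0.1427 1;0 0 0 -0.1427 1;0.03 -0.045 0 0 1;0.03 -0.045 0.02 0 1;0.03 -0.044 0.03 0 1;0 0 0 0 1'
python3 nudge.py '0 0 0 0 1;0 0 0 0 1'
cat >> h.py <<'E'
def caps(d,z,amin=300):
    H=d["hsv"];m=((H[...,0]<10)|(H[...,0]>170))&(H[...,1]>100)&(H[...,2]>60)
    for a,c,b in blobs(m,amin):
        mm=np.zeros(m.shape,np.uint8);mm[b[1]:b[1]+b[3],b[0]:b[0]+b[2]]=m[b[1]:b[1]+b[3],b[0]:b[0]+b[2]]
        ct=max(cv2.findContours(mm,0,1)[0],key=cv2.contourArea);(cx,cy),r=cv2.minEnclosingCircle(ct)
        q=toplane(d,ct.reshape(-1,2),z);qc,qr=cv2.minEnclosingCircle(q[:,:2].astype(np.float32))
        print("cap",a,c,b,"circ",np.round(qc,4),round(qr,4),"cent",toplane(d,c,z)[0].round(4))
E
python3 - <<'E'
from h import *
plan([.4,-.19,.055],180)
d=grab("wrist");cv2.imwrite("pics/w4.png",d["image"]);caps(d,.095)
E
```

```text
clock: 7.25
position: [0.4059, -0.1784, 0.2496]
ee_rot: [-0.013, -3.133, -0.001]
force: [0.2, 0.1, 0.2]
width: 1.001
gripper_force: 0.0
clock: 7.45
position: [0.4123, -0.1719, 0.2539]
ee_rot: [-0.003, 3.141, 0.001]
force: [0.3, -0.4, 1.4]
width: 1.001
gripper_force: 0.0
turn 0.0019 then dx dy dz [ 0.0123 -0.0181  0.1989] yaw0 -179.89 tilt 0.06 j7 1.52 t 7.45
cap 312 [  7.8 110.5] [ 0 87 23 43] circ [ 0.3087 -0.4375] 0.0189 cent [ 0.31   -0.4392  0.095 ]
cap 3905 [293.7 208.8] [259 174  70  71] circ [ 0.3973 -0.1928] 0.0323 cent [ 0.3964 -0.1932  0.095 ]
cap 2602 [173.1 270.8] [142 244  70  60] circ [ 0.4621 -0.3034] 0.0339 cent [ 0.4545 -0.3061  0.095 ]
```

View pics/w4.png

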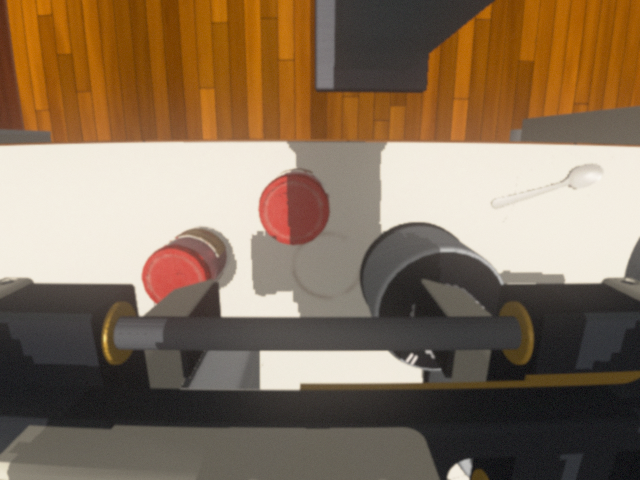

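The wrist view shows jam 1's cap at (294,209), jam 2's at (176,273) and the turret at (430,290). The caps fit to 32 and 34 mm radius, which agrees with the 64 mm size.

```bash
python3 nudge.py '0.015 -0.021 0 0 1;0 0 0.03 0 1;0 0 0.04 0 1;0 0 0.04 0 1;0 0 0.04 0 1;0 0 0.03 0 1;0 0 0.019 0 1;0 0 0 0 1;0 0 0 0 1'
python3 - <<'E'
from h import *
plan([.3972,-.1929,.055],180)
E
```

```text
clock: 8.4
position: [0.3979, -0.1929, 0.0555]
ee_rot: [-0.005, 3.141, 0.001]
force: [-0.1, 0.4, 0.6]
width: 0.997
gripper_force: 0.0
turn 0.0029 then dx dy dz [ 0.0007 -0.      0.0005] yaw0 -179.83 tilt 0.04 j7 1.24 t 8.4
```

Close, lift, then look at the pot before placing.

```bash
python3 nudge.py '0 0 0 0 0;0 0 0 0 0;0 0 0 0 0;0 0 0 0 0;0 0 0 0 0;0 0 0 0 0;0 0 -0.02 0 0;0 0 -0.04 0 0;0 0 -0.05 0 0;0 0 -0.05 0 0' 30
python3 nudge.py '0 0 -0.05 0 0;0 0 -0.01 0 0;0 0 0 0 0'
python3 - <<'E'
from h import *
plan([.666,.077,.25],180)
E
```

```text
clock: 9.4
position: [0.3957, -0.1934, 0.2159]
ee_rot: [0.002, -3.14, -0.002]
force: [1.2, -2.6, -2.2]
width: 0.684
gripper_force: 30.0
clock: 9.7
position: [0.3971, -0.1945, 0.2757]
ee_rot: [0.001, 3.14, -0.004]
force: [-0.2, -0.4, -4.3]
width: 0.684
gripper_force: 30.0
turn -0.0006 then dx dy dz [-0.2689  0.2715  0.0257] yaw0 179.96 tilt 0.16 j7 1.62 t 9.7
```

```bash
python3 nudge.py '-0.027 0.027 0 0 0;-0.027 0.027 0 0 0;-0.027 0.027 0 0 0;-0.027 0.027 0 0 0;-0.027 0.027 0 0 0;-0.027 0.027 0 0 0;-0.027 0.027 0 0 0;-0.027 0.027 0 0 0;-0.027 0.027 0 0 0;-0.025 0.028 0 0 0'
python3 nudge.py '0 0 0 0 0;0 0 0 0 0'
python3 - <<'E'
from h import *
plan([.664,.077,.089],180)
d=grab("wrist");cv2.imwrite("pics/w5.png",d["image"])
E
```

```text
clock: 10.7
position: [0.6647, 0.0779, 0.2704]
ee_rot: [0.001, -3.137, 0.004]
force: [0.4, -1.2, -3.3]
width: 0.684
gripper_force: 30.0
clock: 10.9
position: [0.6637, 0.0783, 0.271]
ee_rot: [0.005, -3.137, 0.002]
force: [-0.3, -1.3, -3.3]
width: 0.685
gripper_force: 30.0
turn 0.0033 then dx dy dz [-0.0003 -0.0013  0.182 ] yaw0 -179.81 tilt 0.29 j7 0.97 t 10.9
```

View pics/w5.png

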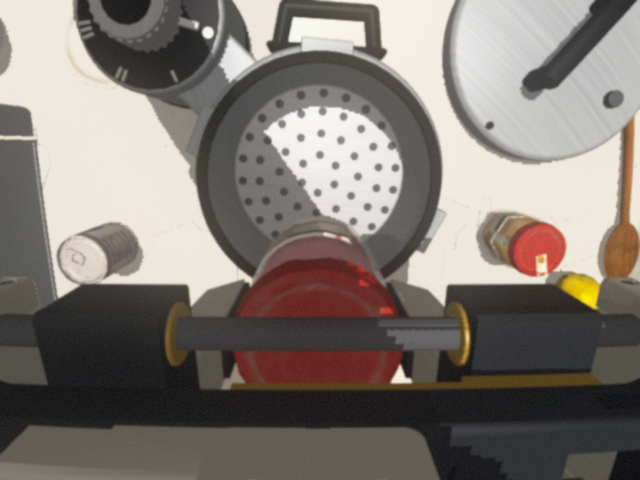

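The view looks into the pot with the jar held beyond it. The rim's dark ring runs from (197,170) to (442,175) with its top at (318,50), and the near handle is at (327,15).

```bash
python3 - <<'E'
from h import *
from scipy.optimize import least_squares
d=grab("wrist");g=cv2.GaussianBlur(cv2.cvtColor(d["image"],cv2.COLOR_BGR2GRAY),(3,3),0).astype(int)
c=np.array([319,173.]);pts=[]
# outermost strong dark->light edge along rays, radius 105..135
for a in np.radians(np.arange(-185,6,4)):
    r=np.arange(95,140);p=c+r[:,None]*[np.cos(a),np.sin(a)]
    q=p.round().astype(int);ok=(q[:,1]>=0)&(q[:,1]<480);v=g[q[ok,1],q[ok,0]]
    if len(v)<30: continue
    k=np.argmax(v[4:]-v[:-4])+2; pts.append(p[k])
pts=np.array(pts);
W=toplane(d,pts,.142)[:,:2]
f=lambda q:np.hypot(*(W-q[:2]).T)-q[2]
s=least_squares(f,[.62,.079,.093],loss="soft_l1",f_scale=.001);print(s.x.round(4),np.abs(s.fun).mean().round(4),(f(s.x)*1e3).round(1))
hh=toplane(d,[(273,50),(384,50),(327,4)],.086);print(hh)
E
```

```text
[0.6227 0.0783 0.0973] 0.0012 [-0.3  6.2  5.4 10.9 -0.7 -0.6  0.2  0.2 -0.5 -1.2 -0.5 -0.5 -0.5  3.7
 -0.6 -0.6  0.  -0.7 -0.1 -0.2 -0.2  7.2  0.3  0.2  0.2 -0.6  0.7 -0.
  6.7 -0.2 -0.2 -0.3 -0.3  0.3 -0.5  0.2  0.1  0.1  0.   1.4  0.6  0.6
 -1.  -0.3  0.4 -0.5 -0.5 -0.6]
[[0.5118145  0.03712823 0.086     ]
 [0.51143567 0.13360788 0.086     ]
 [0.47510752 0.08376836 0.086     ]]
```

```bash
python3 nudge.py '0 0 0.03 0 0;0 0 0.04 0 0;0 0 0.04 0 0;0 0 0.03 0 0;0 0 0.015 0 0;0 0 0.01 0 0;0 0 0.006 0 0;0 0 0.003 0 0;0 0 0 0 0'
python3 -c "
from h import *
plan([.664,.077,.089],180);print(pose()[0],pose()[3]['force'])"
```

```text
clock: 11.9
position: [0.665, 0.0774, 0.1016]
ee_rot: [-0.001, 3.14, 0.0]
force: [-0.7, -0.2, -2.5]
width: 0.684
gripper_force: 30.0
turn 0.0005 then dx dy dz [ 0.001  -0.0004  0.0126] yaw0 -179.97 tilt 0.07 j7 0.86 t 11.9
[0.66501513 0.07738095 0.10161971] [-0.72203574 -0.15469718 -2.53593821]
```

```bash
python3 nudge.py '0 0 0.003 0 0;0 0 0.003 0 0;0 0 0.002 0 0;0 0 0.001 0 0;0 0 0.001 0 0;0 0 0.001 0 0;0 0 0 0 0;0 0 0 0 0'
python3 -c "
from h import *
plan([.664,.077,.089],180);print(pose()[0],pose()[3]['force'])"
```

```text
clock: 12.7
position: [0.6646, 0.0773, 0.0899]
ee_rot: [-0.001, 3.142, -0.0]
force: [0.1, 0.0, -2.1]
width: 0.68
gripper_force: 30.0
turn 0.0007 then dx dy dz [ 0.0006 -0.0003  0.0009] yaw0 -179.96 tilt 0.0 j7 0.85 t 12.7
[0.66457676 0.07726091 0.08986147] [ 0.06303187  0.03585191 -2.13123837]
```

```bash
python3 nudge.py '0 0 0.001 0 0;0 0 0.001 0 0;0 0 0 0 0'; python3 nudge.py '0 0 0.001 0 0;0 0 0 0 0'|sed -n '2,4p'
```

```text
clock: 13.0
position: [0.6651, 0.0775, 0.0892]
ee_rot: [-0.001, 3.14, -0.0]
force: [-1.5, 0.0, 7.0]
width: 0.681
gripper_force: 30.0
position: [0.6654, 0.0776, 0.0891]
ee_rot: [-0.001, 3.139, -0.0]
force: [-3.7, -1.0, 12.9]
```

```bash
python3 nudge.py '0 0 -0.001 0 0.8;0 0 0 0 0.8;0 0 0 0 0.8;0 0 0 0 0.8;0 0 -0.02 0 0.8;0 0 -0.04 0 0.8;0 0 -0.05 0 0.8;0 0 -0.05 0 0.8;0 0 0 0 1;0 0 0 0 1'
python3 - <<'E'
from h import *
d=grab("wrist");caps(d,.131);d=grab("top");caps(d,.131,200)
plan([.462,-.3035,.25],180)
E
```

```text
clock: 14.2
position: [0.6651, 0.0776, 0.2491]
ee_rot: [-0.001, 3.139, 0.0]
force: [-0.2, -0.1, -1.1]
width: 0.924
gripper_force: 0.0
cap 4877 [318.1 235.9] [279 197  80  79] circ [0.6646 0.0781] 0.0321 cent [0.6639 0.0776 0.131 ]
cap 2489 [549.6 249.7] [520 223  61  58] circ [0.6773 0.2656] 0.0264 cent [0.675  0.2648 0.131 ]
cap 427 [ 43.2 189. ] [ 27 176  32  23] circ [0.6703 0.7397] 0.0407 cent [0.6637 0.7376 0.131 ]
cap 286 [213.  185.9] [203 176  21  20] circ [0.6864 0.2898] 0.0275 cent [0.6843 0.2892 0.131 ]
cap 411 [427.9 272.2] [417 261  23  23] circ [ 0.4656 -0.2943] 0.0314 cent [ 0.4653 -0.2941  0.131 ]
cap 7863 [610.4 397.1] [580 320  60 160] circ [ 0.1431 -0.7798] 0.2165 cent [ 0.147  -0.7796  0.131 ]
turn 0.0005 then dx dy dz [ 0.2021 -0.3802 -0.0035] yaw0 -179.97 tilt 0.11 j7 0.95 t 14.3
```

```bash
python3 nudge.py '0.042 -0.02 0 0 1;0.042 -0.02 0 0 1;0.042 -0.02 0 0 1;0.042 -0.02 0 0 1;0.036 -0.02 0 0 1;0 -0.046 0 0 1;0 -0.047 0 0 1;0 -0.047 0 0 1;0 -0.047 0 0 1;0 -0.047 0 0 1'
python3 nudge.py '0 -0.047 0 0 1;0 0 0 0 1;0 0 0 0 1'
python3 - <<'E'
from h import *
d=grab("wrist");caps(d,.095)
plan([.462,-.3035,.055],180)
E
```

```text
clock: 15.3
position: [0.4594, -0.259, 0.2464]
ee_rot: [0.0, -3.14, -0.001]
force: [1.4, 0.0, 0.7]
width: 0.999
gripper_force: 0.0
clock: 15.6
position: [0.4597, -0.3047, 0.246]
ee_rot: [-0.003, -3.139, -0.004]
force: [1.5, 0.5, 0.8]
width: 1.002
gripper_force: 0.0
cap 1882 [19.  59.6] [  0   0  50 102] circ [ 0.3132 -0.5473] 0.0418 cent [ 0.3174 -0.5476  0.095 ]
cap 3922 [316.6 230.6] [282 196  71  71] circ [ 0.4618 -0.3074] 0.0328 cent [ 0.4612 -0.3056  0.095 ]
turn 0.0006 then dx dy dz [-0.0018 -0.0003  0.1915] yaw0 -179.97 tilt 0.15 j7 1.62 t 15.65
```

```bash
python3 nudge.py '-0.002 -0.0015 0.03 0 1;0 0 0.04 0 1;0 0 0.04 0 1;0 0 0.04 0 1;0 0 0.025 0 1;0 0 0.0155 0 1;0 0 0 0 1;0 0 0 0 1'
python3 nudge.py '0 0 0 0 0;0 0 0 0 0;0 0 0 0 0;0 0 0 0 0;0 0 0 0 0;0 0 0 0 0;0 0 -0.02 0 0;0 0 -0.04 0 0;0 0 -0.05 0 0;0 0 -0.05 0 0' 30
python3 nudge.py '0 0 -0.04 0 0;0 0 -0.01 0 0;0 0 0 0 0'
python3 - <<'E'
from h import *
plan([.58,.0785,.27],180)
E
```

```text
clock: 16.45
position: [0.4636, -0.3047, 0.0583]
ee_rot: [-0.003, 3.141, -0.0]
force: [0.4, 0.8, 0.3]
width: 0.998
gripper_force: 0.0
clock: 17.45
position: [0.4619, -0.305, 0.2183]
ee_rot: [0.002, -3.14, -0.002]
force: [1.9, -1.4, -2.8]
width: 0.684
gripper_force: 30.0
clock: 17.75
position: [0.4632, -0.3057, 0.2682]
ee_rot: [-0.0, 3.14, -0.002]
force: [0.5, 0.2, -3.6]
width: 0.683
gripper_force: 30.0
turn 0.0002 then dx dy dz [-0.1168  0.3842 -0.0018] yaw0 -179.99 tilt 0.12 j7 1.64 t 17.75
```

```bash
python3 nudge.py '0 0.04 0 0 0;0 0.047 0 0 0;0 0.047 0 0 0;0 0.047 0 0 0;-0.023 0.041 0 0 0;-0.023 0.041 0 0 0;-0.024 0.041 0 0 0;-0.024 0.041 0 0 0;-0.023 0.039 0 0 0;0 0 0 0 0'
python3 nudge.py '0 0 0 0 0;0 0 0 0 0'
python3 - <<'E'
from h import *
plan([.58,.0785,.094],180)
E
```

```text
clock: 18.75
position: [0.5794, 0.0862, 0.2647]
ee_rot: [0.015, -3.139, -0.006]
force: [-1.1, 2.0, -1.7]
width: 0.681
gripper_force: 30.0
clock: 18.95
position: [0.5788, 0.0771, 0.2653]
ee_rot: [-0.0, -3.139, 0.002]
force: [0.0, -1.2, -2.8]
width: 0.682
gripper_force: 30.0
turn -0.0003 then dx dy dz [-0.0012  0.0014  0.1713] yaw0 179.98 tilt 0.2 j7 0.92 t 18.95
```

```bash
python3 nudge.py '-0.001 0.001 0.03 0 0;0 0 0.04 0 0;0 0 0.04 0 0;0 0 0.025 0 0;0 0 0.015 0 0;0 0 0.008 0 0;0 0 0.005 0 0;0 0 0.003 0 0;0 0 0.002 0 0;0 0 0 0 0'
python3 nudge.py '0 0 0.001 0 0;0 0 0.001 0 0;0 0 0 0 0'
```

```text
clock: 19.95
position: [0.5809, 0.0798, 0.0999]
ee_rot: [-0.001, 3.141, -0.0]
force: [0.0, 1.2, -2.8]
width: 0.682
gripper_force: 30.0
clock: 20.25
position: [0.5806, 0.0797, 0.0974]
ee_rot: [-0.001, 3.142, -0.0]
force: [0.8, 0.4, -3.0]
width: 0.682
gripper_force: 30.0
```

```bash
python3 nudge.py '0 0 0.002 0 0;0 0 0.001 0 0;0 0 0.001 0 0;0 0 0 0 0'|sed -n '2p;4p'; python3 nudge.py '0 0 0.001 0 0;0 0 0 0 0'|sed -n '2p;4p';python3 nudge.py '0 0 0.001 0 0;0 0 0 0 0'|sed -n '2p;4p'
```

```text
position: [0.5804, 0.0797, 0.0931]
force: [-0.4, -0.5, -3.0]
position: [0.5805, 0.0797, 0.0922]
force: [0.8, 0.6, -2.2]
position: [0.5809, 0.0798, 0.0918]
force: [0.4, -0.2, 1.8]
```

```bash
python3 nudge.py '0 0 0 0 0.8;0 0 0 0 0.8;0 0 0 0 0.8;0 0 0 0 0.8;0 0 -0.02 0 0.8;0 0 -0.04 0 0.8;0 0 -0.05 0 0.8;0 0 -0.05 0 0.8;0 0 -0.02 0 1;0 0 0 0 1'
python3 - <<'E'
from h import *
d=grab("wrist");caps(d,.131)
d=grab("top")
g=cv2.cvtColor(d["image"],cv2.COLOR_BGR2GRAY)
for a,c,b in blobs(g[200:310,150:255]<60,60): print(a,c+[150,200],b,toplane(d,c+[150,200],.08))
m=(g<60).astype(np.uint8);m[:200]=0;m[310:]=0;m[:,:160]=0;m[:,250:]=0
ct=max(cv2.findContours(m,0,1)[0],key=cv2.contourArea);q=toplane(d,ct.reshape(-1,2),.08)[:,:2].astype(np.float32);print(cv2.minAreaRect(q))
plan([.49,.33,.3],133)
cv2.imwrite("pics/t6.png",d["image"][150:310,150:410].repeat(3,0).repeat(3,1))
E
```

```text
clock: 22.05
position: [0.5819, 0.0808, 0.2751]
ee_rot: [-0.001, 3.136, 0.002]
force: [-0.3, 0.6, 0.8]
width: 0.928
gripper_force: 0.0
cap 4144 [316.4 225.8] [281 189  72  74] circ [0.5799 0.0792] 0.0323 cent [0.5788 0.0795 0.131 ]
cap 1918 [314.4 301.9] [281 282  67  36] circ [0.6585 0.0774] 0.0305 cent [0.6489 0.0778 0.131 ]
169 [200.5 257.9] [35 42 33 32] [[0.49058386 0.3277712  0.08      ]]
((0.4908069670200348, 0.32519346475601196), (0.019979286938905716, 0.1146499365568161), 48.57094955444336)
turn 0.8207 then dx dy dz [ 0.245   0.1047 -0.0288] yaw0 -179.98 tilt 0.03 j7 0.93 t 22.15
```

View pics/t6.png

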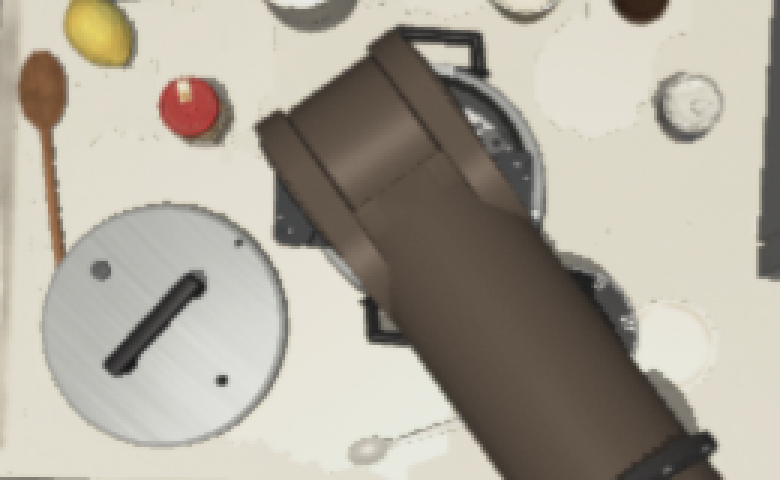

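Both jars stand in the pot. The lid's bar runs from (115,365) to (195,280) in the crop, with the lid's mark at (239,242). Next I go over it for a wrist measurement.

```bash
python3 nudge.py '0 0 -0.014 0.137 1;0 0 -0.014 0.137 1;0 0 0 0.137 1;0 0 0 0.137 1;0 0 0 0.137 1;0 0 0 0.136 1;0.035 0.015 0 0 1;0.041 0.017 0 0 1;0.042 0.018 0 0 1;0.042 0.018 0 0 1'
python3 nudge.py '0.042 0.018 0 0 1;0.042 0.018 0 0 1;0 0 0 0 1;0 0 0 0 1'
cat > lid.py <<'E'
from h import *
d=grab("wrist");g=cv2.cvtColor(d["image"],cv2.COLOR_BGR2GRAY)
m=(g<60).astype(np.uint8);m[290:]=0
ct=max(cv2.findContours(m,0,1)[0],key=cv2.contourArea);print(cv2.boundingRect(ct))
for z in(.08,):
    q=toplane(d,ct.reshape(-1,2),z)[:,:2].astype(np.float32);r=cv2.minAreaRect(q);print(z,r)
cv2.imwrite("pics/l1.png",d["image"])
plan([r[0][0],r[0][1],.3])
E
python3 lid.py
```

```text
clock: 23.15
position: [0.52, 0.2437, 0.2975]
ee_rot: [-1.253, -2.879, 0.004]
force: [0.4, 0.9, -0.5]
width: 1.0
gripper_force: 0.0
clock: 23.55
position: [0.4891, 0.3296, 0.2977]
ee_rot: [-1.248, -2.882, 0.004]
force: [1.3, -1.4, -0.7]
width: 1.002
gripper_force: 0.0
(0, 0, 175, 225)
0.08 ((0.234213188290596, 0.19607877731323242), (0.22843816876411438, 0.18137553334236145), 88.74179077148438)
turn -0.0 then dx dy dz [ 0.078  -0.2773 -0.0022] yaw0 133.01 tilt 0.15 j7 -0.25 t 23.6
```

View pics/l1.png

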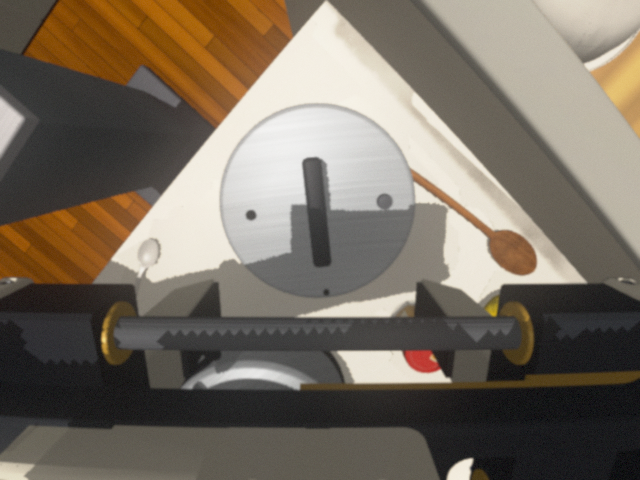

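The bar runs from (313,160) to (322,265), with the mark dot at (326,292) and the lid's circle centred at about (317,201).

```bash
sed -i 's/m\[290:\]=0/m[280:]=0;m[:145]=0;m[:,:285]=0;m[:,:350]=m[:,:350];m[:,350:]=0/' lid.py; sed -i 's#^cv2.imwrite.*##' lid.py
python3 lid.py; python3 - <<'E'
from h import *
d=grab("wrist")
E=toplane(d,[(313,160),(322,265)],.08);print(E,np.degrees(np.arctan2(*(E[0]-E[1])[1::-1])))
m=toplane(d,[(326,292)],.01);print("mark",m)
C=toplane(d,[(317,104),(220.5,200),(414,200),(317,298)],.012);print(C,C.mean(0))
E
```

```text
(311, 219, 20, 46)
0.08 ((0.5124351978302002, 0.3081459701061249), (0.017635418102145195, 0.049939367920160294), 48.652671813964844)
turn -0.0 then dx dy dz [-0.0289  0.0027 -0.002 ] yaw0 132.91 tilt 0.14 j7 -0.25 t 23.65
[[0.4496676  0.36447981 0.08      ]
 [0.53252991 0.2893494  0.08      ]] 137.80172337690172
mark [[0.57853194 0.24903612 0.01      ]]
[[0.41106809 0.41157565 0.012     ]
 [0.40000563 0.24944473 0.012     ]
 [0.57383027 0.41139532 0.012     ]
 [0.57510055 0.23534344 0.012     ]] [0.49000113 0.32693979 0.012     ]
```

```bash
python3 nudge.py '0 0 0.03 -0.089 1;-0.003 -0.001 0.04 0 1;0 0 0.045 0 1;0 0 0.045 0 1;0 0 0.035 0 1;0 0 0.025 0 1;0 0 0.015 0 1;0 0 0.011 0 1;0 0 0 0 1;0 0 0 0 1'
python3 -c "
from h import *
plan([.4905,.327,.052],138)"
```

```text
clock: 24.7
position: [0.4924, 0.3267, 0.0543]
ee_rot: [1.124, 2.933, 0.002]
force: [-0.5, 0.1, 0.1]
width: 0.997
gripper_force: 0.0
turn 0.0013 then dx dy dz [ 0.0016 -0.001   0.0023] yaw0 138.07 tilt 0.07 j7 -0.36 t 24.7
```

```bash
python3 nudge.py '0.001 -0.001 0.002 0 0;0 0 0 0 0;0 0 0 0 0;0 0 0 0 0;0 0 0 0 0;0 0 0 0 0;0 0 0 0 0;0 0 0 0 0;0 0 0 0 0' 50
python3 nudge.py '0 0 -0.02 0 0;0 0 -0.04 0 0;0 0 -0.04 -0.1 0;0 0 -0.04 -0.13 0;0 0 -0.04 -0.13 0;0 0 -0.03 -0.13 0;0 0 0 -0.13 0;0 0 0 -0.13 0;0 0 0 -0.13 0;0 0 0 -0.13 0'
python3 nudge.py '0 0 0 -0.13 0;0 0 0 -0.13 0;0 0 0 0 0;0 0 0 0 0'
python3 -c "
from h import *
plan([.6225,.0785,.26],211.8)"
```

```text
clock: 25.6
position: [0.4904, 0.3263, 0.0513]
ee_rot: [-1.123, -2.934, 0.0]
force: [-0.4, -0.4, 0.3]
width: 0.266
gripper_force: 0.0
clock: 26.6
position: [0.4902, 0.3256, 0.2606]
ee_rot: [0.444, -3.109, 0.002]
force: [0.3, -0.2, -3.5]
width: 0.214
gripper_force: 49.9
clock: 27.0
position: [0.4902, 0.326, 0.2608]
ee_rot: [0.83, -3.029, 0.0]
force: [-0.8, -0.0, -4.3]
width: 0.213
gripper_force: 49.9
turn -0.0202 then dx dy dz [ 0.018  -0.28    0.0008] yaw0 -149.36 tilt 0.06 j7 0.92 t 27.0
```

```bash
python3 nudge.py '0.002 -0.03 0 -0.02 0;0.0025 -0.04 0 0 0;0.003 -0.045 0 0 0;0.003 -0.045 0 0 0;0.0025 -0.045 0 0 0;0.0025 -0.045 0 0 0;0.0025 -0.03 0 0 0;0 0 0 0 0;0 0 0 0 0;0 0 0 0 0'
python3 - <<'E'
from h import *
plan([.6225,.0785,.26],211.8)
d=grab("wrist");cv2.imwrite("pics/l2.png",d["image"])
E
```

```text
clock: 28.0
position: [0.6223, 0.0803, 0.2615]
ee_rot: [0.866, -3.02, -0.001]
force: [0.4, -0.5, -3.5]
width: 0.214
gripper_force: 49.9
turn 0.0038 then dx dy dz [ 0.0008 -0.0017  0.0015] yaw0 -147.98 tilt 0.03 j7 1.4 t 28.0
```

View pics/l2.png

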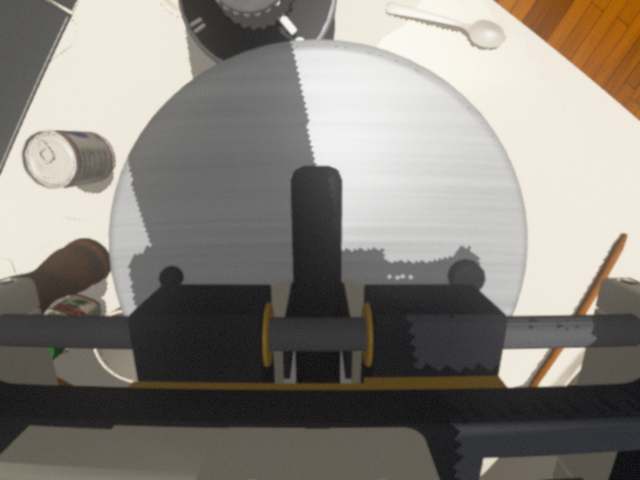

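```bash
python3 - <<'E'
from h import *
from scipy.optimize import least_squares
p,yaw,M,s=pose()
d=grab("wrist");g=cv2.GaussianBlur(d["image"],(5,5),0).astype(int)
c=np.array([318,240.]);pts=[]
for a in np.radians(np.r_[-178:-130:4,-70:-1:4]):
    r=np.arange(180,232);q=c+r[:,None]*[np.cos(a),np.sin(a)];i=q.round().astype(int)
    v=g[i[:,1],i[:,0]];e=np.abs(v[4:]-v[:-4]).sum(1);pts.append(q[np.argmax(e)+2])
for z in(.21,.22,.23):
    W=toplane(d,pts,z)[:,:2]-p[:2];f=lambda q:np.hypot(*(W-q[:2]).T)-q[2]
    S=least_squares(f,[0,0,.117],loss="soft_l1",f_scale=.001);t=M[:2,:2].T@S.x[:2]
    print(z,S.x.round(4),"tool xy",t.round(4),(f(S.x)*1e3).round(1))
E
```

```text
0.21 [0.0033 0.0012 0.1288] tool xy [-0.0035 -0.0007] [ -0.2  -0.2 -15.9   5.3   4.3   6.1  -0.3  -0.   -0.2  -0.4  -0.6  -0.3
  -0.   -0.2   0.1  -0.2   0.1   0.3   0.   -0.3   0.5   0.2   0.4   0.2
  -0.1  -0.3   0.1  -0.1  -0.2  -0.2]
0.22 [ 0.0003 -0.0007  0.1227] tool xy [ 0.0001 -0.0007] [ -0.2  -0.2 -15.2   5.1   4.1   5.8  -0.3  -0.   -0.2  -0.4  -0.6  -0.3
  -0.   -0.2   0.1  -0.1   0.1   0.3   0.   -0.3   0.4   0.2   0.4   0.2
  -0.1  -0.3   0.1  -0.1  -0.2  -0.2]
0.23 [-0.0026 -0.0025  0.1166] tool xy [ 0.0036 -0.0008] [ -0.3  -0.2 -14.5   4.8   3.9   5.5  -0.3  -0.   -0.2  -0.4  -0.6  -0.3
  -0.   -0.2   0.1  -0.1   0.1   0.3   0.   -0.3   0.4   0.2   0.4   0.1
  -0.1  -0.3   0.1  -0.1  -0.2  -0.2]
```

```bash
python3 - <<'E'
from h import *
p,yaw,M,s=pose();d=grab("wrist");g=cv2.cvtColor(d["image"],cv2.COLOR_BGR2GRAY).astype(int)
print(g[155:180:2,317],p,np.degrees(np.arctan2(M[1,0],M[0,0])))
for px in [(317,166),(317,167)]:
    q=toplane(d,px,p[2]+.028)[0]-p;print((M[:2,:2].T@q[:2]).round(4))
E
```

```text
[236 236 236 234 226 179  76  65  68  63  62  61  65] [0.62239095 0.08048176 0.26163932] -147.9101552863237
[ 0.0635 -0.0011]
[ 0.0632 -0.0011]
```

```bash
python3 nudge.py '-0.002 -0.0018 0.02 0 0;0 0 0.025 0 0;0 0 0.015 0 0;0 0 0.01 0 0;0 0 0.005 0 0;0 0 0 0 0;0 0 0 0 0'
python3 nudge.py '0 0 0.003 0 0;0 0 0.003 0 0;0 0 0.002 0 0;0 0 0 0 0'
python3 -c "
from h import *
plan([.6251,.0801,.1705],212)"
```

```text
clock: 28.85
position: [0.6253, 0.08, 0.1867]
ee_rot: [-0.868, 3.019, 0.003]
force: [-1.5, 5.6, -7.5]
width: 0.212
gripper_force: 49.9
clock: 29.25
position: [0.626, 0.0799, 0.1791]
ee_rot: [-0.867, 3.018, 0.002]
force: [-1.1, 6.2, -0.8]
width: 0.216
gripper_force: 49.9
turn 0.0008 then dx dy dz [0.0006 0.0007 0.0086] yaw0 -147.96 tilt 0.13 j7 1.35 t 29.25
```

```bash
python3 nudge.py '-0.0008 0.0013 0 0 0;0 0 0.002 0 0;0 0 0 0 0'; python3 nudge.py '0 0 0.002 0 0;0 0 0.002 0 0;0 0 0 0 0'
```

```text
clock: 29.55
position: [0.626, 0.0805, 0.1769]
ee_rot: [-0.866, 3.019, 0.0]
force: [-1.5, 4.2, 3.6]
width: 0.214
gripper_force: 49.9
clock: 29.85
position: [0.6261, 0.0806, 0.176]
ee_rot: [-0.865, 3.017, -0.002]
force: [-10.2, -1.1, 28.4]
width: 0.211
gripper_force: 49.9
```

```bash
python3 - <<'E'
from h import *
p,yaw,M,s=pose();d=grab("wrist");g=cv2.cvtColor(d["image"],cv2.COLOR_BGR2GRAY).astype(int)
m=np.array(d["mount"])
for r in(175,185,200,220,240):
    row=g[r,250:390];k=np.where(row<110)[0];a,b=k[0]+250,k[-1]+251
    dep=d["fx"]*.02/(b-a);ray=np.array([((a+b)/2-d["cx"])/d["fx"],(r-d["cy"])/d["fy"],1])*dep
    print(r,a,b,"tool pt",(m[:3,:3]@ray+m[:3,3]).round(4))
E
```

```text
175 250 339 tool pt [ 0.064  -0.0061 -0.0753]
185 252 341 tool pt [ 0.0618 -0.0057 -0.0759]
200 250 341 tool pt [ 0.0588 -0.0058 -0.0786]
220 250 341 tool pt [ 0.0546 -0.0058 -0.0797]
240 250 341 tool pt [ 0.0504 -0.0058 -0.0809]
```

```bash
python3 - <<'E'
from h import *
p,yaw,M,s=pose();l2=cv2.imread("pics/l2.png");d=grab("wrist");m=np.array(d["mount"])
for nm,im in(("air",l2),("now",d["image"])):
  g=cv2.cvtColor(im,cv2.COLOR_BGR2GRAY).astype(int)
  print(nm,g[200,280:352:3])
  for r in(185,200,220,240):
    row=g[r];a=317
    gr=np.abs(np.diff(row)); a=280+np.argmax(gr[280:305])+1;b=330+np.argmax(gr[330:355])+1
    dep=d["fx"]*.02/(b-a);ray=np.array([((a+b)/2-d["cx"])/d["fx"],(r-d["cy"])/d["fy"],1])*dep
    print(r,a,b,"tool pt",(m[:3,:3]@ray+m[:3,3]).round(4))
cv2.imwrite("pics/s1.png",grab("side")["image"][190:370,190:400].repeat(3,0).repeat(3,1))
E
```

```text
air [110 112 110 108  48  49  45  48  48  54  57  56  55  58  57  59  61  64
  73  70  82 218 230 229]
185 291 342 tool pt [ 0.0554 -0.0013 -0.0143]
200 292 342 tool pt [ 0.0493 -0.0011 -0.013 ]
220 292 342 tool pt [ 0.0416 -0.0011 -0.0151]
240 293 341 tool pt [ 0.0323 -0.0011 -0.0113]
now [111 114 113 106  53  47  50  52  56  53  55  64  74  79  80  81  79  79
  72  69  78 212 226 227]
185 291 342 tool pt [ 0.0554 -0.0013 -0.0143]
200 292 342 tool pt [ 0.0493 -0.0011 -0.013 ]
220 292 342 tool pt [ 0.0416 -0.0011 -0.0151]
240 293 341 tool pt [ 0.0323 -0.0011 -0.0113]
```

View pics/s1.png

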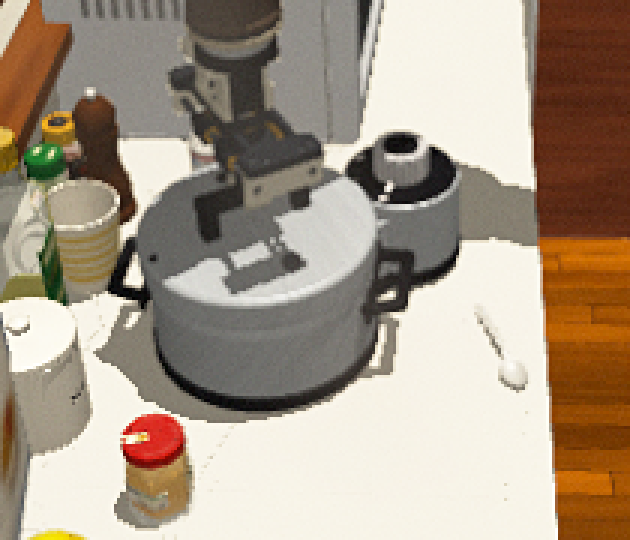

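The side view shows the lid sitting over the neck with its rim down at shoulder level all round, so it looks seated. I'll twist and watch the height and moment.

```bash
python3 nudge.py '0 0 0 0.06 0;0 0 0 0.06 0;0 0 0 0.06 0;0 0 0 0.06 0;0 0 0 0.06 0;0 0 0 0 0;0 0 0 0 0' 60
python3 -c "
from h import *
plan([.6251,.0801,.1705],176.8);print(pose()[0],pose()[3]['ft_torque'])"
```

```text
clock: 30.7
position: [0.6278, 0.0804, 0.176]
ee_rot: [-0.407, 3.109, -0.002]
force: [-3.0, -0.8, 23.9]
width: 0.217
gripper_force: 63.3
turn 0.3161 then dx dy dz [ 0.0027 -0.0005  0.0055] yaw0 -165.09 tilt 0.38 j7 1.08 t 30.7
[0.62778232 0.08043008 0.17599748] [-0.20320141  0.24397314  1.55201633]
```

```bash
python3 nudge.py '0 0 0 0.06 0;0 0 0 0.06 0;0 0 0 0.06 0;0 0 0 0.06 0;0 0 0 0.05 0;0 0 0 0 0;0 0 0 0 0' 60
python3 -c "
from h import *
plan([.6251,.0801,.1705],176.8);print(pose()[0],pose()[3]['ft_torque'])"
```

```text
clock: 31.4
position: [0.6275, 0.0793, 0.176]
ee_rot: [0.048, 3.135, -0.004]
force: [-3.8, -4.5, 26.9]
width: 0.229
gripper_force: 63.5
turn 0.0252 then dx dy dz [0.0024 0.0006 0.0055] yaw0 178.24 tilt 0.35 j7 0.82 t 31.4
[0.62749487 0.07932793 0.17600198] [-0.81357063  0.73304238  1.45178888]
```

```bash
python3 nudge.py '0 0 0 0.05 0;0 0 0 0.04 0;0 0 0 0 0;0 0 0 0 0' 60
cat > lk.py <<'E'
from h import *
plan([.6251,.0801,.1705],176.8);p,yaw,M,s=pose();print(p,s['ft_torque'])
d=grab("wrist");g=cv2.cvtColor(d["image"],cv2.COLOR_BGR2GRAY).astype(int);E=[]
for r in(185,200,220,240,260):
    row=g[r];a0=np.abs(row[4:]-row[:-4])
    k=np.where(row[270:370]<92)[0]+270;
    a=280+np.argmax(np.diff(row)[280:306]*-1)+1;b=330+np.argmax(np.diff(row)[330:356])+1
    c=toplane(d,((a+b)/2,r),p[2]+.022)[0];E.append(c);print(r,a,b)
E=np.array(E);v=E[0]-E[-1];print("bar yaw",np.degrees(np.arctan2(v[1],v[0])),"tool yaw",yaw)
E
python3 lk.py
```

```text
clock: 31.8
position: [0.628, 0.0797, 0.176]
ee_rot: [0.189, 3.129, -0.002]
force: [-2.8, -2.8, 24.8]
width: 0.229
gripper_force: 63.9
turn -0.0646 then dx dy dz [0.0029 0.0002 0.0055] yaw0 173.1 tilt 0.39 j7 0.74 t 31.8
[0.62797079 0.07971074 0.17602718] [-0.55272836  0.29294182  1.51367802]
185 283 337
200 294 342
220 290 331
240 297 333
260 283 332
bar yaw 170.92432484112487 tool yaw 173.09770697420652
```

```bash
python3 nudge.py '0 0 0 0.04 0;0 0 0 0.03 0;0 0 0 0 0;0 0 0 0 0' 60; python3 lk.py|head -2
```

```text
clock: 32.25
position: [0.6284, 0.0794, 0.176]
ee_rot: [0.298, 3.12, -0.002]
force: [-1.1, -4.4, 24.4]
width: 0.232
gripper_force: 64.9
turn -0.1348 then dx dy dz [0.0033 0.0006 0.0055] yaw0 169.08 tilt 0.43 j7 0.68 t 32.25
[0.62840637 0.07935211 0.17604554] [-0.65060558  0.01591209  1.67224419]
```

```bash
python3 - <<'E'
from h import *
d=grab("wrist");crop(d,0,0,640,300,1.25,"pics/l3.png")
E
```

```text
(no output)
```

View pics/l3.png

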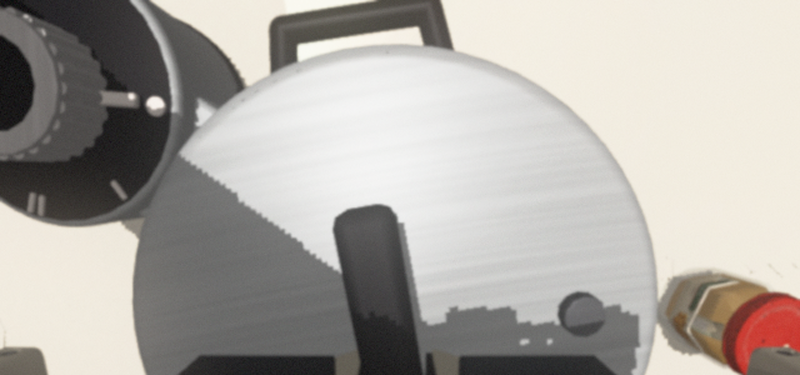

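The bar in the crop runs from (367,210) to (390,370), leaning about 8° from the tool. That puts it near yaw 177°, in line with the near handle at (355,10), while the fingers have slipped round it. I'll regrip square and check that it holds against the stop.

```bash
python3 nudge.py '0 0 0 0 0.5;0 0 0 0 0.5;0 0 0 -0.07 0.5;0 0 0 -0.068 0.5;0 0 0 0 0;0 0 0 0 0;0 0 0 0 0;0 0 0 0 0;0 0 0 0 0' 60
python3 nudge.py '0 0 0 0.04 0;0 0 0 0.04 0;0 0 0 0 0;0 0 0 0 0' 60;  python3 lk.py|head -2
```

```text
clock: 33.25
position: [0.6255, 0.0794, 0.1721]
ee_rot: [-0.084, -3.14, 0.002]
force: [-1.9, -3.2, -1.2]
width: 0.215
gripper_force: 59.8
clock: 33.65
position: [0.6247, 0.0797, 0.1718]
ee_rot: [-0.206, -3.133, 0.002]
force: [-4.2, -1.9, -2.9]
width: 0.214
gripper_force: 61.9
turn -0.0753 then dx dy dz [-0.0003  0.0004  0.0013] yaw0 172.49 tilt 0.12 j7 0.73 t 33.65
[0.62473159 0.07973098 0.1717803 ] [-0.46761731  0.60254758  1.32705131]
```

```bash
python3 nudge.py '0 0 0 0 0.6;0 0 0 0 0.6;0 0 0 0 0.6;0 0 -0.03 0 0.8;0 0 -0.05 0 1;0 0 -0.05 0 1;0 0 0 0 1;0 0 0 0 1'
python3 - <<'E'
from h import *
plan([.6225,.0785,.3],177)
d=grab("wrist");g=cv2.cvtColor(d["image"],cv2.COLOR_BGR2GRAY).astype(int)
cv2.imwrite("pics/l4.png",d["image"])
m=(g<80).astype(np.uint8);
n,lab,st,c=cv2.connectedComponentsWithStats(m[:290])
for i in range(1,n):
    if st[i,4]>150: 
        ct=cv2.findContours((lab==i).astype(np.uint8),0,1)[0][0].reshape(-1,2);
        q=toplane(d,ct,.199)[:,:2].astype(np.float32);print(st[i],c[i],cv2.minAreaRect(q), "px",cv2.minAreaRect(ct))
E
```

```text
clock: 34.5
position: [0.6264, 0.0808, 0.3042]
ee_rot: [0.21, 3.131, 0.002]
force: [0.6, -0.2, -0.8]
width: 0.865
gripper_force: 0.0
turn -0.0814 then dx dy dz [ 0.0038 -0.0025  0.0042] yaw0 172.34 tilt 0.21 j7 0.82 t 34.5
[  84   23  125  134 7558] [152.34625562  91.35789892] ((0.5061673521995544, -0.0243365541100502), (0.08731994777917862, 0.08091985434293747), 18.384944915771484) px ((143.5913848876953, 91.30014038085938), (135.8402099609375, 112.86610412597656), 62.44719314575195)
[ 105   63   44   48 1648] [126.60497573  86.27366505] ((0.5000208020210266, -0.034804411232471466), (0.030362430959939957, 0.030683768913149834), 75.34237670898438) px ((126.75001525878906, 86.25000762939453), (46.66904067993164, 43.133514404296875), 45.0)
[ 299  167   34  123 2649] [315.45866365 238.35069838] ((0.6185972094535828, 0.07957971096038818), (0.020084677264094353, 0.09318159520626068), 86.35472106933594) px ((314.6499938964844, 228.9499969482422), (122.4076156616211, 26.460294723510742), 85.60128784179688)
[ 40 283 118   7 641] [ 98.72542902 286.67082683] ((0.639319658279419, -0.09721554815769196), (0.09745342284440994, 0.00517162075266242), 82.89891052246094) px ((98.5, 286.0), (6.0, 117.0), 90.0)
[478 282 113   8 550] [535.37818182 286.93454545] ((0.685104489326477, 0.24686801433563232), (0.09329020231962204, 0.006014457903802395), 81.80313110351562) px ((534.0, 285.5), (112.0, 7.0), -0.0)
```

The released bar measures yaw 176.35°, with its 20.1 mm width matching a top height of 199 mm, so the lid is seated and at its stop. Next is the dial.

```bash
python3 nudge.py '0 0 0 0.13 0.9;0 0 0 0.13 0.9;0 0 0 0.13 0.9;0 0 0 0.13 0.9;0 0 0 0.13 0.9;0 -0.039 0 0 0.9;0 -0.039 0 0 0.9;0 -0.039 0 0 0.9;0 -0.039 0 0 0.9;0 -0.039 0 0 0.9'
python3 nudge.py '0 0 0 0 0.9;0 0 0 0 0.9'
python3 - <<'E'
from h import *
plan([.4882,-.0586,.126],135)
d=grab("wrist");g=cv2.cvtColor(d["image"],cv2.COLOR_BGR2GRAY)
q=proj(d,[[.4882,-.0586,.146],[.5035,-.0105,.115]]);print(q)
d=grab("top");g=cv2.cvtColor(d["image"],cv2.COLOR_BGR2GRAY)
for a,c,b in blobs(g[160:265,250:340]<60,40): print(a,c+[250,160],b,toplane(d,c+[250,160],.199))
E
```

```text
clock: 35.55
position: [0.4862, -0.0594, 0.3008]
ee_rot: [-1.199, -2.901, 0.001]
force: [0.6, -0.6, 0.7]
width: 0.899
gripper_force: 0.0
clock: 35.75
position: [0.4873, -0.0594, 0.3016]
ee_rot: [-1.203, -2.901, 0.001]
force: [1.0, 0.5, 1.3]
width: 0.905
gripper_force: 0.0
turn -0.0009 then dx dy dz [-1.000e-04  1.200e-03  1.756e-01] yaw0 134.95 tilt 0.08 j7 0.55 t 35.75
[[318.93463401 227.10755115]
 [366.15184915 196.15169986]]
99 [296.2 162.5] [30  0 31 10] [[0.73941442 0.06416677 0.199     ]]
241 [289.  205.1] [35 25  9 45] [[0.6289639  0.07989658 0.199     ]]
541 [325.9 235.5] [65 57 25 48] [[ 0.55313629 -0.01643652  0.199     ]]
150 [287.6 258.8] [21 90 35 15] [[0.49127168 0.07995543 0.199     ]]
```

```bash
python3 - <<'E'
from h import *
from scipy.optimize import least_squares
d=grab("wrist");im=cv2.imread("pics/l4.png");T=np.eye(4);T[:3,:3]=R.from_rotvec([.21,3.131,.002]).as_matrix();T[:3,3]=[.6264,.0808,.3042]
d["cam_to_world"]=T@np.array(d["mount"])
print("near end",toplane(d,[(308,167)],.199))
g=cv2.GaussianBlur(im,(5,5),0).astype(int)
q=proj(d,[.6225,.0785,.139])[0];print(q)
pts=[]
for a in np.radians(np.r_[-170:-9:4]):
    r=np.arange(130,200);p=q+r[:,None]*[np.cos(a),np.sin(a)];i=p.round().astype(int);ok=(i[:,1]>=0)&(i[:,1]<275);
    if ok.sum()<60: continue
    v=g[i[:,1],i[:,0]];e=np.abs(v[4:]-v[:-4]).sum(1);pts.append(p[np.argmax(e)+2])
for z in(.125,.139,.15):
    W=toplane(d,pts,z)[:,:2];f=lambda s:np.hypot(*(W-s[:2]).T)-s[2]
    S=least_squares(f,[.62,.08,.117],loss="soft_l1",f_scale=.001);print(z,S.x.round(4),np.median(abs(S.fun)).round(5))
t=grab("top");print("top far/near end",toplane(t,[(291.5,185),(287,229.5)],.199),toplane(t,[(289,220),(289,224)],.199)); g=cv2.cvtColor(t["image"],cv2.COLOR_BGR2GRAY);print(g[180:234,290])
E
```

```text
near end [[0.57169973 0.08153244 0.199     ]]
[314.02237659 220.10789469]
0.125 [0.6285 0.0681 0.1341] 0.00352
0.139 [0.6255 0.069  0.1284] 0.00338
0.15 [0.6231 0.0698 0.124 ] 0.00328
top far/near end [[0.68093344 0.07479318 0.199     ]
 [0.56616237 0.08341468 0.199     ]] [[0.59065939 0.07892506 0.199     ]
 [0.58039158 0.07866395 0.199     ]]
[179 178 178 167 127  57  43  43  46  47  46  47  49  49  50  50  51  52
  53  53  53  54  54  54  56  56  56  57  58  59  60  60  61  60  60  59
  59  59  57  56  55  55  54  53  52  51  49  51  49  72 142 206 213 214]
```

The top view puts the bar's ends at x 0.681 and 0.566, so its midpoint (0.6236, 0.079) matches the cooker's centre in the same camera. The lid is centred. Now grip the dial.

```bash
python3 nudge.py '0 0.001 0.03 0 0.9;0 0 0.04 0 0.9;0 0 0.04 0 0.9;0 0 0.035 0 0.9;0 0 0.0305 0 0.9;0 0 0 0 0.9;0 0 0 0 0.9'
python3 -c "
from h import *
plan([.4882,-.0586,.126],135)"
```

```text
clock: 36.65
position: [0.4891, -0.0562, 0.1272]
ee_rot: [-1.196, -2.904, -0.001]
force: [0.7, -0.4, 0.4]
width: 0.899
gripper_force: 0.0
turn 0.004 then dx dy dz [-0.0011 -0.0024  0.0012] yaw0 135.23 tilt 0.07 j7 0.35 t 36.65
```

```bash
python3 nudge.py '-0.001 -0.0024 0 0 0;0 0 0 0 0;0 0 0 0 0;0 0 0 0 0;0 0 0 0 0;0 0 0 0 0;0 0 0 0 0' 25
python3 nudge.py '0 0 0 0.146 0;0 0 0 0.146 0;0 0 0 0.146 0;0 0 0 0.146 0;0 0 0 0.146 0;0 0 0 0.146 0;0 0 0 0.146 0;0 0 0 0.146 0;0 0 0 0.146 0;0 0 0 0.146 0'
python3 nudge.py '0 0 0 0.146 0;0 0 0 0.146 0;0 0 0 0 0;0 0 0 0 0'
python3 -c "
from h import *
plan([.4882,-.0586,.126],34.8)"
```

```text
clock: 37.35
position: [0.489, -0.0593, 0.1277]
ee_rot: [1.198, 2.902, 0.002]
force: [3.3, 2.5, 6.4]
width: 0.614
gripper_force: 25.0
clock: 38.35
position: [0.4876, -0.0594, 0.1277]
ee_rot: [2.834, 1.356, -0.0]
force: [-2.4, 2.5, 11.1]
width: 0.613
gripper_force: 25.0
clock: 38.75
position: [0.4874, -0.0592, 0.1277]
ee_rot: [-2.998, -0.938, 0.001]
force: [-3.3, 3.1, 13.4]
width: 0.616
gripper_force: 25.0
turn -0.001 then dx dy dz [ 0.001  -0.      0.0017] yaw0 34.74 tilt 0.02 j7 -1.16 t 38.75
```

Release, rise and check the pointer against the two-bar mark numerically (no viewings left).

```bash
python3 nudge.py '0 0 0 0 0.9;0 0 0 0 0.9;0 0 0 0 0.9;0 0 0 0 0.9;0 0 -0.04 0 0.9;0 0 -0.05 0 0.9;0 0 -0.05 0 0.9;0 0 -0.03 0 1;0 0 0 0 1;0 0 0 0 1'
python3 - <<'E'
from h import *
d=grab("wrist");g=cv2.cvtColor(d["image"],cv2.COLOR_BGR2GRAY).astype(float);D=np.array([.4880,-.0590])
an=np.arange(90,-90,-1)
def prof(r,z): 
    q=proj(d,[[D[0]+r*np.cos(t),D[1]+r*np.sin(t),z] for t in np.radians(an)]).astype(np.float32);return cv2.remap(g.astype(np.float32),q[:,:1],q[:,1:],1)[:,0]
for r,z in((.036,.116),(.040,.116),(.043,.116),(.0515,.113),(.054,.113)):
    v=prof(r,z);pk=[(int(a),int(x)) for a,x in zip(an,v) if x>np.median(v)+45];print(r,np.median(v),pk)
E
```

```text
clock: 39.75
position: [0.4878, -0.06, 0.297]
ee_rot: [2.998, 0.937, 0.001]
force: [-0.0, 0.0, -0.7]
width: 0.998
gripper_force: 0.0
0.036 52.80078 [(-23, 103), (-24, 118), (-25, 129), (-26, 136), (-27, 137), (-28, 137), (-29, 134), (-30, 129), (-31, 121), (-32, 109), (-79, 99), (-80, 102), (-81, 101), (-82, 100), (-83, 98), (-89, 106)]
0.04 54.770508 [(-24, 113), (-25, 127), (-26, 136), (-27, 139), (-28, 138), (-29, 137), (-30, 129), (-31, 118)]
0.043 56.072266 [(-24, 111), (-25, 125), (-26, 134), (-27, 138), (-28, 138), (-29, 136), (-30, 129), (-31, 113)]
0.0515 65.4668 [(75, 122), (74, 136), (73, 141), (72, 140), (71, 140), (70, 138), (69, 138), (68, 133), (67, 117), (21, 118), (-25, 120), (-26, 121), (-30, 113), (-31, 125), (-32, 113), (-70, 140), (-71, 191), (-72, 218), (-73, 209), (-74, 171), (-75, 145), (-76, 165), (-77, 212), (-78, 222), (-79, 191), (-80, 152), (-81, 146), (-82, 188), (-83, 219), (-84, 211), (-85, 170), (-86, 122)]
0.054 65.94141 [(74, 116), (73, 129), (72, 137), (71, 138), (70, 135), (69, 129), (68, 121), (21, 118), (-25, 124), (-26, 122), (-30, 114), (-31, 125), (-32, 114), (-70, 140), (-71, 188), (-72, 217), (-73, 204), (-74, 158), (-75, 129), (-76, 158), (-77, 208), (-78, 218), (-79, 187), (-80, 145), (-81, 141), (-82, 182), (-83, 221), (-84, 210), (-85, 165), (-86, 120)]
```

The pointer is at -27.7° and the two bars are centred at -28.3°, which is about 0.5 mm off at the tip. The arm is clear of everything, so I'm handing in.

```bash
python3 -c "
from cell import arm
print(arm.sign_off())"
```

```text
the job is handed in; nothing more can be done
None
```

The job is handed in at 40 s of robot time: the dial was set off first, both jam jars (only two were there) stand in the pot, the lid is on, centred and twisted to its stop in line with the handles, and the dial then went on to two bars; the lid's height was only inferred from images, and no verdict came back.

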